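# Wedge up the tilting table to the gauge and hold it

## Task

The tilting table on the bench has to stand a touch proud of its rests while a colleague nips up its hinge bolts. With the table still down, zero its gauge by the black setting knob, which turns the scale until the red mark is under the needle's point; then take the steel wedge by its yellow lug, lay it flat on the base and push it thin end first under the table's front roller, until the wedge alone just lifts the table off its rests and the needle stands in the green zone, not far past it. Finish right there, still gripping the wedge without letting go, with the other things on the bench left undisturbed.

Things in the scene. Friction and masses are not known exactly. Their poses are not given: they have to be found in the camera images.
- fixture: Fixed dark steel base slab 270 x 150 x 12 mm of the tilting table. Origin under its middle, on the bench; x = the way the wedge is pushed (from the open front to the hinge), y left, z up. The wedge slides on its top, 12 mm up. The gauge (dial 68 mm, pillar beside it) stands over the right half, dial at x 25, y -36 mm, face to -x
- apron (a point): Middle of the front edge of the slab's top, 135 mm in front of the fixture's origin and 12 mm above the bench; the 75 mm of slab from here to the roller's rests are bare, the wedge is laid here
- roller_under (a point): Underside of the 14 mm steel roller below the table's front edge, at mid length: fixture x -35, y 0, and 10 mm above the slab when down. The roller lies on two rests at y = +-45 mm; between them is a passage 76 mm wide, 10 mm high for the wedge. The table plate juts 10 mm in front of this point, its top is 21 mm above it, a brown cover on its rear half
- tilt_table (a joint): Tilt of the table about its rear hinge, rad: 0 = on its rests, grows as the front lifts. The roller is 150 mm from the hinge: 0.0067 is 1 mm, 0.0200 is 3 mm of lift. The 0.9 kg table rests on the wedge with about 5 N
- wedge: Loose steel wedge 120 x 30 mm, 0.38 kg, 3 mm high at the thin end rising 1 in 6 to 23 mm at the thick end, with a yellow lug 30 x 30 mm up to 40 mm height there. Origin on the underside below the lug's middle; x to the thin end, z up; grip the lug along y
- wedge_tip (a point): Middle of the wedge's thin end, at its underside, 105 mm from the wedge's origin. On the slab the wedge first touches the roller when this point is about 41 mm past the roller's middle; from there 6 mm of push lift the roller 1 mm
- setting_knob (a joint): Fine-setting knob of the gauge, rad, grows clockwise from above, range -2.2 to 2.2, stays where left (friction 0.03 N m). It turns the dial's scale: one rad of knob turns scale and zero mark one rad clockwise (seen from the front). Table down, mark under needle: knob = 0. It starts above zero, the mark right of the needle
- knob_grip (a point): On the upright axis of the black setting knob (30 mm diameter, from 180 to 202 mm above the bench, on a neck 12 mm high over a 26 mm block) at the height to grip, 193 mm above the bench; grip from above at any yaw
- needle_tip (a point): Point of the black needle, 27 mm from the dial's centre. With the table down the needle points straight up; it turns clockwise (seen from the front) by 113 times the table's tilt (5 mm of travel to a turn)
- dial_centre (a point): Centre of the dial, in the needle's plane, about 107 mm above the bench
- zero_mark (a point): Red zero mark on the dial's turning scale, 27 mm from its centre, in the needle's plane. Needle on zero: tip within 3.5 mm of this point
- green_middle (a point): Middle of the green zone on the turning scale, 86 degrees clockwise of the zero mark, 27 mm from the centre, in the needle's plane. The zone ends 43 degrees to either side at two green limit tabs: 1 and 3 mm of lift at the roller once the gauge is zeroed
- deburr_tool: Blue deburring tool 164 mm long lying at the back, leave alone
- tape_roll: Roll of masking tape, 101 mm across, on the right, leave alone
- bench_brush: Small wooden bench brush 141 mm long at the left front, leave alone
- flush_cutter: Red-handled cutter 136 mm long at the right front, leave alone
- snap_gauge: Grey snap gauge block 44 x 90 x 12 mm on the right, leave alone
- offcut_cup: Steel cup 67 mm wide, 54 mm high at the right front, leave alone
- loose_cover: Brown moulded cover 59 x 74 x 32 mm between the white jig and the drawer unit, leave alone
- nest_cover: Brown moulded cover 59 x 74 x 32 mm lying loose in the nest on the table's rear half, leave it there
- trim_jig: White trimming jig fixed on the left of the bench, 182 x 216 mm, behind where the wedge lies, origin near the middle of its foot; its hold-down frame stands open and carries a black ball above that middle, its top 225 mm above the bench. Go round it

How it is judged:
By the outcome, as a careful person would: the job done as asked, in the order asked, and still so for the second after the job is handed in, while the arm keeps its last pose, push and grip.
It also fails if it takes over 58 s, if anything falls off the work surface, if the arm or the gripper's body presses on something with over 40 N, if the wrist force passes 120 N, or if a joint passes its speed limit or range.

## Robot

A 6-joint arm with a two-finger parallel gripper is mounted at the origin on a cart in front of the work surface, level with it; the furniture and walls round the work are solid. World frame = base frame: x ahead of the robot, y to its left, z up, the work surface at z = 0. Lengths are in mm, angles in rad, forces in N, time in s.
With the tool pointing down it reaches from about 275 to 825 mm from the base axis. Payload 4.9 kg.
Tool frame: the origin (TCP) lies at the very end of the fingers, on their centre line; the grasp point (between the pads) lies 19 mm behind it; z points along the fingers, y is the line along which they close (so a half turn about z gives the same grasp; the last joint's range is limited). The gripper opens to 85 mm and grips with 20 to 120 N. Pads are 22 mm wide; open, the fingers measure 114 mm over their backs; the gripper's body (76 mm by 85 mm) begins 54 mm behind the grasp point. The pads swing forward as they close: fully open they stand 13 mm farther back than shut.
Start: joints at [-1.465, 0.326, -0.193, 1.052, 0, 1.437], TCP at [130.641, -534.277, 231.281] pointing down, gripper open.
Joint ranges: [-2.65, 2.65], [-0.97, 1.79], [-1.3, 1.35], [-1.93, 2.1], [-1.47, 1.37], [-3.14, 3.14]. Speed limits (rad/s): [2.57, 2.57, 3.14, 3.14, 3.14, 3.14].

## Interface

Orientations are given as [roll, pitch, yaw] about the fixed x, y, z axes, in that order (R = Rz(yaw) Ry(pitch) Rx(roll)).
In Python, from bench import bot, optics, workorder gives the robot as it stands (bot), with the cameras (optics) and the job (workorder). Calls block until the motion is done:
- bot.move_ptp(position, orientation): joint-space move of the TCP to a pose.
- bot.movel(position, rot=None, max_speed=150, threshold=None): straight line of the TCP; rot=None keeps the orientation; max_speed is the mean speed in mm/s. With threshold (N) it stops when the force on the tool has changed by that much, and returns True; else False.
- bot.move_j(angles): joint-space move.
- bot.grip(opening, effort=None): opening from 0.0 (shut) to 1.0 (fully open); effort is the grip in N (None keeps the last); returns when the fingers have stopped.
- bot.dwell(seconds).
- bot.solve_ik(position, orientation): joint angles nearest the present ones, or None.
- bot.get_state(): the state.
- optics.capture(name): name is "scene" or "top"; returns the picture (480x640x3 uint8, blue, green, red); there is no depth.
- optics.camera_model(name): a dict with "K" (3x3 intrinsics, pixels), "k1" (the pictures are not rectified: a ray, as slopes to the right and down, at radius r is drawn at 1 + k1 r^2 times it, then the intrinsics apply), "position" and "rotation" of the camera in the world. Camera axes: x right, y up, looking along -z (the intrinsics and any distortion apply to the point x, -y, -z); pixel columns grow to the right and rows downward; lengths in mm; the calibration is good to about 2 mm. A picture is of the moment at which its call begins. camera_model takes no time and is no camera call.
A pose or a line that the arm cannot do raises bot.IKError and nothing moves.
- workorder.sign_off(): hands the job in; it is judged then, once.
The state is a dict: "t": time; "qpos": joint angles; "joint_velocities": joint speeds; "effort": joint torques, N m; "tcp_pos": TCP position; "orientation": TCP orientation; "contact_force": force on the tool from outside, world axes, zero at the start; "wrist_torque": the same for the moment, N m; "opening": opening from 0.0 (shut) to 1.0 (fully open); "gripper_force": force on a finger pad.
Only numpy, scipy, OpenCV 4.12 (cv2) and the standard library are available. Lean on these libraries where they do the work, as an engineer would, in place of code of your own. Each camera call takes 0.05 s, during which the arm holds its last target. There are 200 camera calls.

## Working session

There is one attempt and no reset: what is moved stays moved. The work goes in short steps, each a Python script; the robot and the scene stay as the last script left them, time stands still between calls to the robot, and variables do not carry over. Pictures are saved under pics/ and viewed, at most 10 in all, crops included, and the job is handed in when it is done.

```bash
mkdir -p pics; ls; python3 - <<'E'
from bench import bot, optics, workorder
import cv2
for n in("scene","top"):
    cv2.imwrite(f"pics/{n}0.png",optics.capture(n))
    m=optics.camera_model(n);print(n,m)
print(bot.get_state())
E
```

```text
bench.py
pics
scene {'K': array([[484.53606877,   0.        , 319.44156498],
       [  0.        , 484.53606877, 242.37647154],
       [  0.        ,   0.        ,   1.        ]]), 'k1': -0.11809204666722208, 'position': array([-76.36653294, 461.82797839, 935.36262417]), 'rotation': array([ 0.87088607,  0.0131493 , -2.42242628])}
top {'K': array([[523.80606517,   0.        , 316.24188838],
       [  0.        , 523.80606517, 228.70084727],
       [  0.        ,   0.        ,   1.        ]]), 'k1': 0.035353736789975686, 'position': array([ 371.32395777, -252.10178524, 1268.38725137]), 'rotation': array([ 0.17385855,  0.009977  , -1.56595869])}
{'t': 0.1, 'qpos': array([-1.46521008e+00,  3.26847666e-01, -1.93472053e-01,  1.05198261e+00,
        1.54273338e-05,  1.43659041e+00]), 'joint_velocities': array([ 0.00088743, -0.002337  ,  0.00017493,  0.00081406,  0.00142176,
       -0.00041137]), 'effort': array([ 4.71896074e-04, -4.44239581e+01,  2.63037926e+01,  7.96814536e-03,
       -1.13531848e-04,  7.94925992e-07]), 'tcp_pos': array([ 130.58427854, -533.7534428 ,  230.59664955]), 'orientation': array([-3.14010226e+00, -2.16796450e-04,  2.39791985e-01]), 'contact_force': array([ 0.49705406, -0.53146868,  0.83538707]), 'wrist_torque': array([ 0.02527607, -0.03044175,  0.08830023]), 'gripper_force': 0.0, 'opening': 1.0071847503307416}
```

View pics/scene0.png

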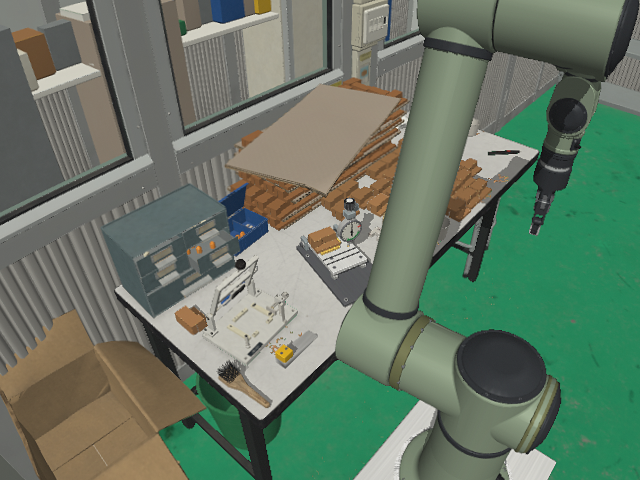

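View pics/top0.png

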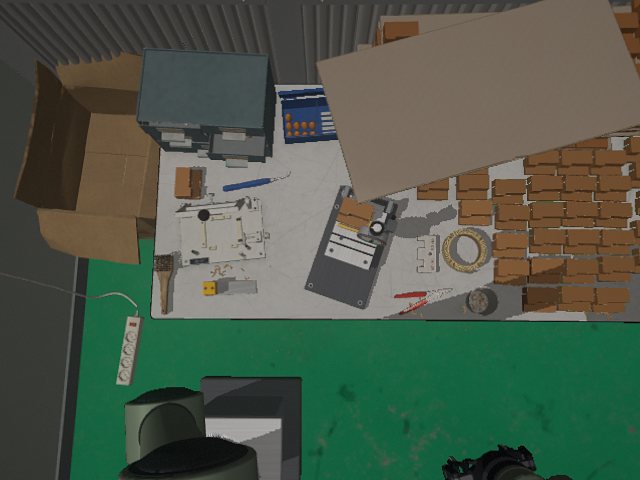

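The scene picture shows the wedge at about (290,350) and the gauge at about (350,230). In the top picture the slab's front is at the bottom, around (337,297), the knob is at about (377,227), and the wedge's lug is at (209,288) with its thin end at (256,287). I'll zoom in next.

```bash
python3 - <<'E'
import cv2,numpy as np
t=cv2.imread("pics/top0.png");s=cv2.imread("pics/scene0.png")
z=lambda a,x,y,w,h,f:cv2.resize(a[y:y+h,x:x+w],None,fx=f,fy=f,interpolation=cv2.INTER_CUBIC)
a=z(t,295,180,120,135,4.0)  #480x540
b=z(t,195,270,80,35,4)      #320x140
c=z(s,310,190,64,100,4)[:400] # 256x400
im=np.zeros((560,800,3),np.uint8)
im[:540,:480]=a; im[:140,480:800]=b; im[150:550,480:736]=c
cv2.imwrite("pics/c1.png",im)
E
```

```text
(no output)
```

View pics/c1.png

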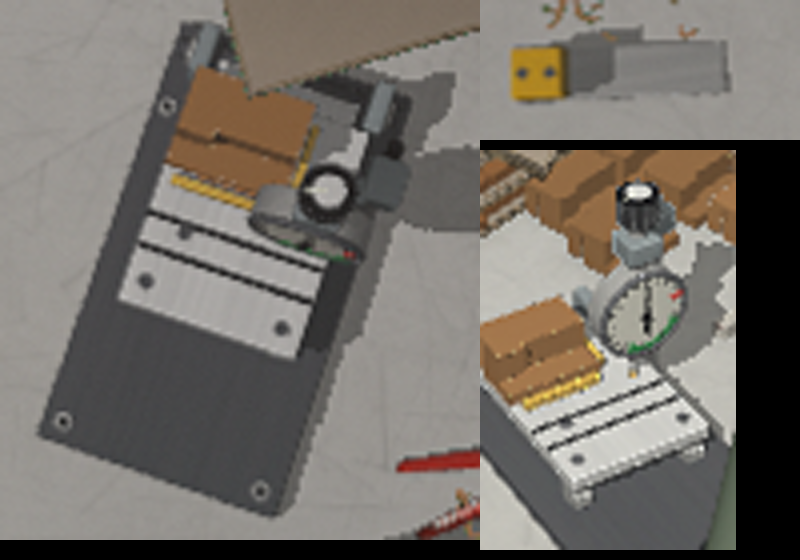

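```bash
cat > h.py <<'E'
from bench import bot, optics, workorder
import cv2,numpy as np
from scipy.spatial.transform import Rotation as Ro
from scipy.optimize import least_squares
def project(n,P):
    m=optics.camera_model(n);R=Ro.from_euler("xyz",m["rotation"]).as_matrix()
    c=(np.atleast_2d(P)-m["position"])@R
    s=np.c_[c[:,0],-c[:,1]]/-c[:,2:]
    s=s*(1+m["k1"]*(s**2).sum(1,keepdims=True))
    return s@m["K"][:2,:2].T+m["K"][:2,2]
def unproject(n,uv,z):
    uv=np.atleast_2d(uv)
    return np.array([np.r_[least_squares(lambda p:(project(n,[[p[0],p[1],z]])[0]-q),[450,-100]).x,z] for q in uv])
def fr(p,P):  # frame x,y,yaw -> world
    c,s=np.cos(p[2]),np.sin(p[2]);P=np.atleast_2d(np.array(P,float))
    return np.c_[p[0]+c*P[:,0]-s*P[:,1],p[1]+s*P[:,0]+c*P[:,1],P[:,2]]
E
python3 - <<'E'
from h import *
A=lambda L:(np.array(L)+.5)/4-.5+[295,180]
B=lambda L:(np.array(L)-[480,0]+.5)/4-.5+[195,270]
C=lambda L:(np.array(L)-[480,150]+.5)/4-.5+[310,190]
fu=A([(40,434),(275,515),(183,22),(118,300),(296,358)])
fP=[(-135,75,12),(-135,-75,12),(135,75,12),(-45,55,43),(-45,-55,43)]
f=least_squares(lambda p:(project("top",fr(p,fP))-fu)[:3].ravel(),[500,-200,-.3])
print("fix",f.x,f.fun.reshape(-1,2).round(2))
print("plate corners in fixture frame")
w=unproject("top",fu[3:],43)-[f.x[0],f.x[1],0];c,s=np.cos(f.x[2]),np.sin(f.x[2]);print(w[:,:2]@np.array([[c,-s],[s,c]]))
wu=B([(513,45),(563,45),(513,96),(563,96),(729,40),(726,95)])
wP=[(-15,15,40),(15,15,40),(-15,-15,40),(15,-15,40),(105,15,3),(105,-15,3)]
g=least_squares(lambda p:(project("top",fr(p,wP))-wu).ravel(),[450,0,-1.57])
print("wedge",g.x,g.fun.reshape(-1,2).round(2))
ku=A([(327,192)]);ks=C([(638,188)])
k=least_squares(lambda P:np.r_[(project("top",P)-ku).ravel(),(project("scene",P)-ks).ravel()],[500,-250,202])
print("knob",k.x,k.fun, unproject("top",ku,202),unproject("scene",ks,202))
w=k.x[:2]-f.x[:2];print(w@np.array([[c,-s],[s,c]]))
print("scene check",project("scene",fr(f.x,[(-35,0,43),(-45,55,43),(-45,-55,43),(25,-36,107)])), "crop", (project("scene",fr(f.x,[(-45,55,43),(-45,-55,43),(25,-36,107)]))-[310,190])*4+[480,150])
E
```

```text
fix [ 5.51271003e+02 -3.24864555e+02 -3.28991543e-01] [[-0.5   0.03]
 [ 0.52  0.64]
 [-0.03 -0.74]]
plate corners in fixture frame
[[-46.96033787  54.94469138]
 [-45.23889569 -54.55424554]]
wedge [447.58059645  10.37737997  -1.53305664] [[ 0.01  0.09]
 [ 0.34 -0.36]
 [-0.07  0.24]
 [ 0.32 -0.21]
 [-0.76  0.75]
 [ 0.14 -0.48]]
knob [ 559.5167663  -364.88820871  206.06719365] [ 0.31040426  0.46447158 -0.70509968 -0.09633666] [[ 561.2091426  -364.69519721  202.        ]] [[ 561.37394737 -370.35148156  202.        ]]
[ 20.7347273  -35.21301698]
scene check [[347.04115263 262.12131102]
 [331.64312381 271.41625572]
 [365.83587331 257.31996431]
 [346.9355684  227.76149318]] crop [[566.57249525 475.66502286]
 [703.34349325 419.27985725]
 [627.74227359 301.04597274]]
```

The crop shows the slab outline and the bare plate front. The black knob is centred at crop (327,192). In the scene inset the red mark is at (679,295), right of the upright needle. Next I'll estimate the mark's angle from the red and green pixels, and find the height of the plank's corner.

```bash
cat >> h.py <<'E'
F=np.array([551.3,-324.9,-.329]); W=np.array([447.6,10.4,-1.533]); KN=np.array([561.,-365.5])
XD=12. # needle-plane x in the fixture frame
def dialpt(th,r=27): return fr(F,np.c_[np.full(np.size(th),XD),-36-r*np.sin(th),107+r*np.cos(th)])
def dial(im):
    u0,v0=project("scene",dialpt(0,0))[0].round().astype(int)-20
    c=im[v0:v0+44,u0:u0+44].astype(int);b,g,r=c[...,0],c[...,1],c[...,2]
    cen=lambda m:np.array(np.nonzero(m)[::-1]).mean(1)+[u0,v0]
    wr=(r-np.maximum(g,b)>50); wg=(g-np.maximum(r,b)>30)
    cr,cg=cen(wr),cen(wg)
    s=least_squares(lambda p:np.r_[project("scene",dialpt(p[0]))[0]+p[1:]-cr,
        (project("scene",dialpt(p[0]+1.5+np.linspace(-.75,.75,15))).mean(0)+p[1:]-cg)*.5],[1.,0,0])
    return s.x,s.fun,cr,cg,wr.sum(),wg.sum()
E
python3 - <<'E'
from h import *
s=cv2.imread("pics/scene0.png")
print(dial(s)); 
k=least_squares(lambda P:np.r_[(project("top",P)-[357,203.5]).ravel(),(project("scene",P)-[326,191]).ravel()],[600,-250,202])
print("plank corner",k.x,k.fun)
print([bot.solve_ik([KN[0],KN[1],z],[np.pi,0,y]) for z in(174,260) for y in (-.9,-.33,.24,1.3,-1.9)])
E
```

```text
(array([1.35414125, 1.3452122 , 0.03802126]), array([-0.02577793,  0.0985412 ,  0.05155587, -0.19708239]), array([359. , 225.5]), array([352.58823529, 236.47058824]), np.int64(4), np.int64(17))
plank corner [ 603.92309758 -323.71572717  233.62310302] [ 0.3531719   0.50908578 -0.77952524 -0.12954689]
[array([-0.68758505,  0.58673868,  0.07209073,  1.05614838,  0.        ,
       -2.9291777 ]), array([-0.68758505,  0.58673868,  0.07209073,  1.05614838,  0.        ,
        2.7840076 ]), array([-0.68758505,  0.58673868,  0.07209073,  1.05614838,  0.        ,
        2.2140076 ]), array([-0.68758505,  0.58673868,  0.07209073,  1.05614838,  0.        ,
        1.1540076 ]), array([-0.68758505,  0.58673868,  0.07209073,  1.05614838,  0.        ,
       -1.9291777 ]), array([-0.68758505,  0.54372135,  0.21852545,  1.24560043,  0.        ,
       -2.9291777 ]), array([-0.68758505,  0.54372135,  0.21852545,  1.24560043,  0.        ,
        2.7840076 ]), array([-0.68758505,  0.54372135,  0.21852545,  1.24560043,  0.        ,
        2.2140076 ]), array([-0.68758505,  0.54372135,  0.21852545,  1.24560043,  0.        ,
        1.1540076 ]), array([-0.68758505,  0.54372135,  0.21852545,  1.24560043,  0.        ,
       -1.9291777 ])]
```

```bash
python3 - <<'E'
from h import *
def st(m):
    s=bot.get_state();print(m,round(s["t"],2),s["tcp_pos"].round(1),s["contact_force"].round(1),s["wrist_torque"].round(2),round(s["opening"],2),round(s["gripper_force"],1))
bot.grip(.65,25)
p=lambda z:[KN[0],KN[1],z]
bot.move_ptp(p(290),[np.pi,0,-.2]);st("above")
bot.movel(p(215),max_speed=120)
hit=bot.movel(p(174),max_speed=50,threshold=6);st(f"down {hit}")
if not hit:
    bot.grip(0);st("grip")
cv2.imwrite("pics/t1.png",optics.capture("top"));s=optics.capture("scene");cv2.imwrite("pics/s1.png",s)
try: print(dial(s))
except Exception as e: print(e)
t=cv2.imread("pics/t1.png")
z=lambda a,x,y,w,h,f:cv2.resize(a[y:y+h,x:x+w],None,fx=f,fy=f,interpolation=cv2.INTER_CUBIC)
cv2.imwrite("pics/c2.png",np.hstack([z(s,300,160,100,130,4),z(t,320,150,100,130,4)]))
E
```

```text
above 2.21 [ 560.3 -366.2  289.9] [-0.6 -0.3 -0. ] [ 0.02 -0.05 -0.03] 0.65 0.0
down False 3.95 [ 561.2 -365.7  174.4] [-0.2 -1.3 -0.7] [ 0.01  0.   -0.01] 0.65 0.0
grip 4.29 [ 561.3 -365.4  174.6] [-0.1  1.   2.8] [ 0.29  0.02 -0.03] 0.35 24.8
Residuals are not finite in the initial point.h.py:23: RuntimeWarning: Mean of empty slice.
  cen=lambda m:np.array(np.nonzero(m)[::-1]).mean(1)+[u0,v0]
  ret = um.true_divide(
```

View pics/c2.png

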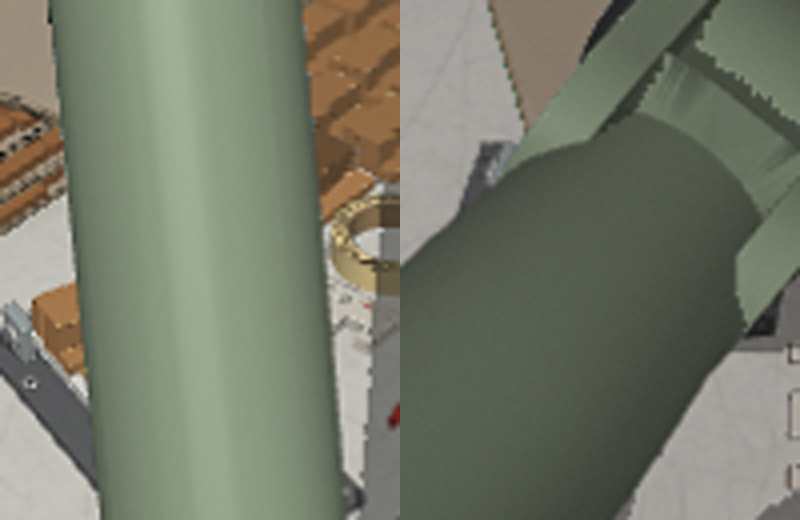

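The arm hides the dial, but the opening of 0.35 (30 mm) shows the knob is held. I'll turn it, then retreat to see the result.

```bash
cat > turn.py <<'E'
import sys
from h import *
def st(m):
    s=bot.get_state();print(m,round(s["t"],2),s["tcp_pos"].round(1),s["contact_force"].round(1),s["wrist_torque"].round(2),round(s["opening"],2),round(s["gripper_force"],1))
def turn_and_look(y0,y1,tag):
    q=bot.solve_ik([*KN,174],[np.pi,0,y0]);
    for f in (.5,1.):
        q2=q.copy();q2[5]-=f*(y1-y0);bot.move_j(q2);st("turn")
    bot.grip(.65);bot.movel([*KN,290],max_speed=120);st("up")
    q2=np.array(bot.get_state()["qpos"]);q2[0]=-1.35;bot.move_j(q2)
    s=optics.capture("scene");cv2.imwrite(f"pics/s{tag}.png",s);t=optics.capture("top");cv2.imwrite(f"pics/t{tag}.png",t)
    print(dial(s))
    z=lambda a,x,y,w,h,f:cv2.resize(a[y:y+h,x:x+w],None,fx=f,fy=f,interpolation=cv2.INTER_CUBIC)
    cv2.imwrite(f"pics/c{tag}.png",np.hstack([z(s,325,195,50,60,8),z(t,340,180,50,60,8)]))
E
python3 -c "
from turn import *
turn_and_look(-.2,-.2+1.354,'A')"
```

```text
turn 5.08 [ 561.1 -364.5  174.6] [-0.9  4.   5.8] [0.86 0.16 0.02] 0.34 25.1
turn 5.78 [ 560.4 -363.8  174.5] [-3.4  6.2  7.2] [1.16 0.58 0.03] 0.34 25.3
up 7.27 [ 560.7 -365.2  289. ] [ 0.3  0.6 -0.1] [ 0.02 -0.05 -0.04] 0.65 0.0
(array([-0.06253262,  1.23531467,  0.78513106]), array([-0.03930801, -0.03010788,  0.07861602,  0.06021576]), array([350.5, 223.5]), array([357.94444444, 227.22222222]), np.int64(4), np.int64(18))
```

View pics/cA.png

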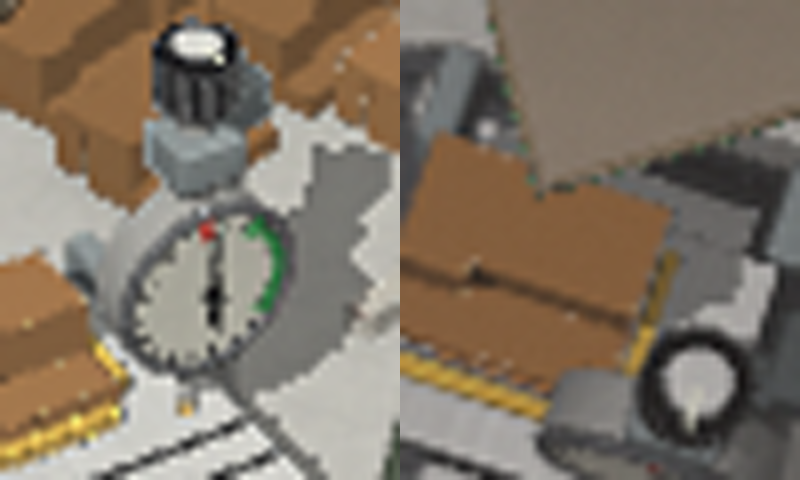

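Red mark at crop (207,230), needle tip at (213,240). The mark is about 0.065 rad left of the needle, which is inside tolerance, but I'll trim it.

```bash
sed -i 's/KN=np.array(.*)$/KN=np.array([560.2,-364.0])/' h.py; python3 - <<'E'
from turn import *
bot.move_ptp([*KN,290],[np.pi,0,0.])
bot.movel([*KN,215],max_speed=120)
if bot.movel([*KN,174],max_speed=60,threshold=6): raise SystemExit("hit")
bot.grip(0);st("grip")
turn_and_look(0,-.065,'B')
E
```

```text
grip 12.52 [ 560.5 -365.1  174.8] [-0.5 -2.6  1.1] [-0.68  0.02  0.06] 0.34 26.0
turn 12.77 [ 560.5 -365.1  174.8] [ 0.1 -4.1  3.7] [-0.89  0.03 -0.07] 0.34 26.2
turn 13.02 [ 560.5 -365.1  174.8] [-0.4 -5.2  4.5] [-1.    0.1  -0.02] 0.34 26.3
up 14.51 [ 559.9 -363.7  289. ] [-0.3  0.5  0.7] [ 0.01 -0.05 -0.03] 0.65 0.0
(array([0.03638302, 0.96137857, 0.6543727 ]), array([ 0.0204567 ,  0.01790566, -0.0409134 , -0.03581132]), array([351., 223.]), array([357.94117647, 227.94117647]), np.int64(3), np.int64(17))
```

View pics/cB.png

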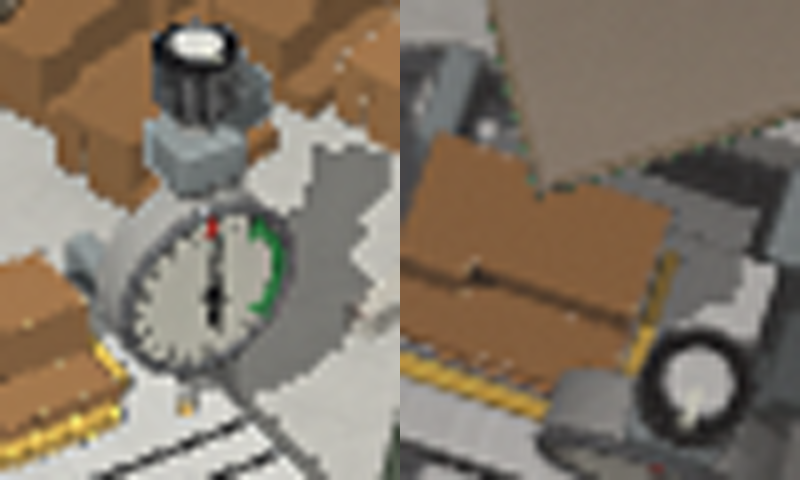

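The mark now sits right under the needle, at crop (212,230). Next, the wedge.

```bash
python3 - <<'E'
from turn import *
y=W[2]+np.pi; R=[np.pi,0,y]
bot.grip(.55,70)
bot.move_ptp([W[0],W[1],250],R)
bot.movel([W[0],W[1],75],max_speed=170)
h=bot.movel([W[0],W[1],10],max_speed=60,threshold=6);st(f"down {h}")
if not h:
    bot.grip(0);st("grip")
    a=np.array(bot.get_state()["tcp_pos"]);
    bot.movel([W[0],W[1],85],max_speed=100);st("lift")
    bot.move_ptp([*fr(F,[(-180,0,0)])[0,:2],85],[np.pi,0,F[2]+np.pi]);st("over");print(bot.get_state()["qpos"].round(2))
s=optics.capture("scene");t=optics.capture("top");cv2.imwrite("pics/s3.png",s);cv2.imwrite("pics/t3.png",t)
z=lambda a,x,y,w,h,f:cv2.resize(a[y:y+h,x:x+w],None,fx=f,fy=f,interpolation=cv2.INTER_CUBIC)
cv2.imwrite("pics/c3.png",np.hstack([z(s,290,190,100,130,4),z(t,300,190,100,130,4)]))
E
```

```text
down False 21.3 [447.9  10.3  10.3] [ 0.4 -0.3  0.3] [-0.08 -0.02  0.02] 0.55 0.0
grip 21.59 [446.8  10.5  10.4] [-4.6 -0.5  6.5] [ 0.07  0.67 -0.05] 0.34 69.3
lift 22.49 [447.1  10.5  84.5] [-0.8  0.7 -4.5] [ 0.05 -0.   -0.02] 0.34 69.1
over 24.1 [ 380.9 -266.2   84.7] [ 0.5  0.1 -4.7] [ 0.09  0.1  -0.02] 0.34 69.1
[-0.77  0.34 -0.61  0.63  0.   -0.44]
```

View pics/c3.png

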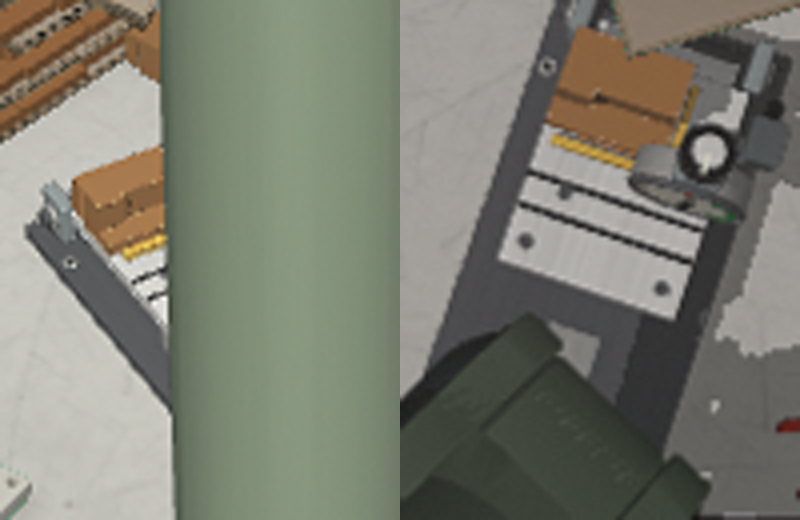

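The wedge is held, with its tip visible in the top view at crop (552,320)–(600,340). The dial face can also be seen from above: red at (688,198), green at (720,210). I'll check the tip, then lower the wedge.

```bash
python3 - <<'E'
from turn import *
u=(np.array([(552,320),(601,341)])-[400,0]+.5)/4-.5+[300,190]
c,s=np.cos(F[2]),np.sin(F[2]);M=np.array([[c,-s],[s,c]])
loc=lambda P:(np.atleast_2d(P)[:,:2]-F[:2])@M
print("tip corners fixture",loc(unproject("top",u,77.5)),"tcp",loc(bot.get_state()["tcp_pos"][None]))
R=[np.pi,0,F[2]+np.pi]
P=lambda x,z:[*fr(F,[(x,0,0)])[0,:2],z]
bot.movel(P(-172,40),R,max_speed=80)
h=bot.movel(P(-172,20.5),max_speed=20,threshold=4);st(f"down {h}")
print(loc(bot.get_state()["tcp_pos"][None]))
t=optics.capture("top");cv2.imwrite("pics/t4.png",t)
E
```

```text
tip corners fixture [[-73.58661195  13.52128807]
 [-75.79839823 -16.58215228]] tcp [[-180.05424913    0.59254758]]
down True 25.75 [ 388.2 -269.2   22.3] [-0.9  0.9  4.9] [ 0.   -0.05  0.01] 0.34 70.4
[[-1.72312956e+02  5.77883618e-02]]
```

```bash
python3 - <<'E'
from turn import *
c,s=np.cos(F[2]),np.sin(F[2]);M=np.array([[c,-s],[s,c]])
P=lambda x,z:[*fr(F,[(x,0,0)])[0,:2],z]
def rep(x):
    q=bot.get_state();f=np.array(q["contact_force"]);l=(np.array(q["tcp_pos"])[:2]-F[:2])@M
    print(x,round(q["t"],2),l.round(1),round(q["tcp_pos"][2],1),"F",(f[:2]@M).round(1),f[2].round(1),np.array(q["wrist_torque"]).round(2))
rep(0)
h=bot.movel(P(-112,22.3),max_speed=40,threshold=15);rep(h)
if not h:
  for x in range(-109,-89,3):
    if bot.movel(P(x,22.3),max_speed=20,threshold=25): print("stop");break
    bot.dwell(.15);rep(x)
s=optics.capture("scene");t=optics.capture("top");cv2.imwrite("pics/s5.png",s);cv2.imwrite("pics/t5.png",t)
z=lambda a,x,y,w,h,f:cv2.resize(a[y:y+h,x:x+w],None,fx=f,fy=f,interpolation=cv2.INTER_CUBIC)
o=np.vstack([z(t,345,215,50,35,8),z(cv2.imread("pics/t4.png"),345,215,50,35,8)])
cv2.imwrite("pics/c5.png",np.hstack([z(t,310,190,100,140,4),o]))
E
```

```text
0 25.8 [-1.723e+02  1.000e-01] 22.3 F [-0.9  0. ] 4.8 [-0.06 -0.04  0.01]
True 26.18 [-1.723e+02  1.000e-01] 22.5 F [-0.9  1.3] 5.5 [-0.09 -0.05  0.02]
```

View pics/c5.png

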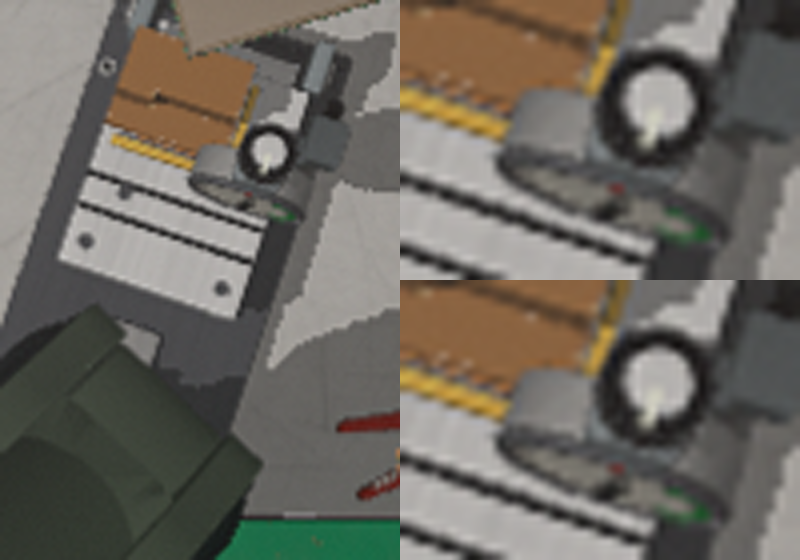

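The picture shows the wedge not yet pushed in. Needle and mark are unchanged, with red at crop (617,187). The threshold tripped straight away, so I'll unload the wedge slightly, hover it forward and set it down again.

```bash
cat > push.py <<'E'
from turn import *
c,s=np.cos(F[2]),np.sin(F[2]);M=np.array([[c,-s],[s,c]])
P=lambda x,z:[*fr(F,[(x,0,0)])[0,:2],z]
def rep(x):
    q=bot.get_state();f=np.array(q["contact_force"]);l=(np.array(q["tcp_pos"])[:2]-F[:2])@M
    print(x,round(q["t"],2),l.round(1),round(q["tcp_pos"][2],1),"F",(f[:2]@M).round(1),f[2].round(1),np.array(q["wrist_torque"]).round(2),flush=True)
E
python3 - <<'E'
from push import *
R=[np.pi,0,F[2]+np.pi]
bot.movel(P(-172,24.5),R,max_speed=20);rep("up")
h=bot.movel(P(-114,24.5),R,max_speed=40,threshold=15);rep(h)
if not h:
    h=bot.movel(P(-114,21),max_speed=8,threshold=3);rep(f"down {h}")
    bot.dwell(.3);rep("settled")
    z=bot.get_state()["tcp_pos"][2]
    h=bot.movel(P(-108,z),max_speed=12,threshold=20);rep(h)
E
```

```text
up 26.62 [-1.724e+02  1.000e-01] 24.3 F [-0.1  0. ] -4.3 [-0.02  0.09  0.04]
False 28.22 [-1.143e+02  1.000e-01] 24.5 F [-0.2 -0.3] -4.5 [-0.01  0.11  0.03]
down True 28.57 [-1.14e+02 -1.00e-01] 22.5 F [-0.2  0.8] 5.3 [ 0.07  0.05 -0.05]
settled 28.87 [-1.14e+02 -1.00e-01] 22.5 F [-0.9 -0.1] 6.2 [0.05 0.06 0.03]
False 29.66 [-1.085e+02  1.000e-01] 22.5 F [-4.8  1.2] 4.4 [0.21 0.65 0.01]
```

```bash
python3 - <<'E'
from push import *
for x in (-106,-104,-102,-100,-98,-96,-94,-92):
    if bot.movel(P(x,22.7),max_speed=12,threshold=20): print("stop");break
    rep(x)
s=optics.capture("scene");t=optics.capture("top");cv2.imwrite("pics/s6.png",s);cv2.imwrite("pics/t6.png",t)
z=lambda a,x,y,w,h,f:cv2.resize(a[y:y+h,x:x+w],None,fx=f,fy=f,interpolation=cv2.INTER_CUBIC)
o=np.vstack([z(t,345,215,50,35,8),z(cv2.imread("pics/t4.png"),345,215,50,35,8)])
cv2.imwrite("pics/c6.png",np.hstack([z(t,310,190,100,140,4),o]))
E
```

```text
-106 29.98 [-105.6    0. ] 22.5 F [-1.4 -0.4] -0.8 [0.03 0.17 0.  ]
-104 30.29 [-103.6   -0. ] 22.6 F [-0.7  0.8] -2.4 [ 0.03  0.15 -0.02]
-102 30.61 [-101.5   -0. ] 22.6 F [ 0.2 -0.3] -3.4 [0.01 0.02 0.01]
-100 30.93 [-100.4    0. ] 22.6 F [-2.7 -0.5] -1.1 [ 0.08  0.41 -0.02]
-98 31.24 [-1.002e+02  1.000e-01] 22.6 F [-7.8 -1.1] 2.7 [ 0.24  1.22 -0.01]
-96 31.56 [-100.1    0.2] 22.5 F [-12.8  -0.1] 7.5 [0.39 1.95 0.01]
-94 31.88 [-99.4   0.3] 22.5 F [-17.2   0.6] 12.1 [ 0.55  2.58 -0.11]
-92 32.19 [-97.4   0.4] 22.5 F [-17.   -0.1] 10.5 [ 0.56  2.49 -0.07]
```

View pics/c6.png

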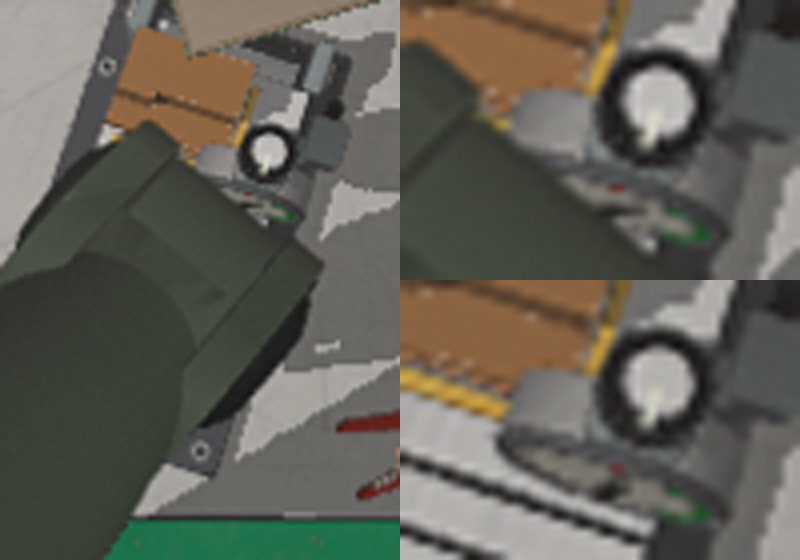

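Contact came at x≈-100.4 and the table is starting to lift: the needle's dark body in the top view moved from crop x≈605 to 625. I'll push on until the measured x is about -88.5.

```bash
python3 - <<'E'
from push import *
x=-91
def lx(): return ((np.array(bot.get_state()["tcp_pos"])[:2]-F[:2])@M)[0]
while x<-80:
    if bot.movel(P(x,22.7),max_speed=12,threshold=20): print("stop");break
    rep(x); a=lx()
    if a>-88.9: break
    x+=min(1.5,max(.4,-88.5-a))
bot.dwell(.5);rep("end")
t=optics.capture("top");cv2.imwrite("pics/t7.png",t);s=optics.capture("scene");cv2.imwrite("pics/s7.png",s)
for k in (0,.6,1.,1.5,2.,2.2): print(k,((project("top",dialpt(k))-[345,215])*8+[400,0]).round().tolist())
print("c",(project("top",dialpt(0,0))-[345,215])*8+[400,0])
z=lambda a,x,y,w,h,f:cv2.resize(a[y:y+h,x:x+w],None,fx=f,fy=f,interpolation=cv2.INTER_CUBIC)
cv2.imwrite("pics/c7.png",np.hstack([z(s,325,195,50,70,8),np.vstack([z(t,345,215,50,35,8),z(cv2.imread("pics/t6.png"),345,215,50,35,8)])]))
E
```

```text
-91 32.54 [-96.8   0.4] 22.5 F [-17.9  -0.1] 12.4 [ 0.62  2.64 -0.07]
-89.5 32.82 [-95.1   0.5] 22.5 F [-16.6   1. ] 12.2 [ 0.7   2.54 -0.04]
-88.0 33.09 [-93.6   0.6] 22.5 F [-18.9   1. ] 12.3 [ 0.71  2.63 -0.05]
-86.5 33.37 [-92.1   0.6] 22.5 F [-17.    0.6] 11.9 [ 0.7   2.6  -0.07]
-85.0 33.64 [-90.6   0.6] 22.5 F [-17.1   1.5] 11.6 [ 0.74  2.58 -0.07]
-83.5 33.92 [-89.1   0.6] 22.5 F [-17.4   0.5] 11.7 [ 0.76  2.58 -0.02]
-82.88457792598723 34.17 [-89.1   0.6] 22.5 F [-19.2   0.7] 12.4 [ 0.79  2.84 -0.04]
-82.26256969386563 34.42 [-88.    0.7] 22.5 F [-17.6   0.8] 12.4 [ 0.81  2.63 -0.03]
end 34.92 [-88.1   0.7] 22.5 F [-17.8   1.1] 13.0 [ 0.79  2.66 -0.11]
0 [[619.0, 181.0]]
0.6 [[670.0, 202.0]]
1.0 [[693.0, 215.0]]
1.5 [[703.0, 226.0]]
2.0 [[689.0, 230.0]]
2.2 [[678.0, 230.0]]
c [[609.94462968 196.17231283]]
```

View pics/c7.png

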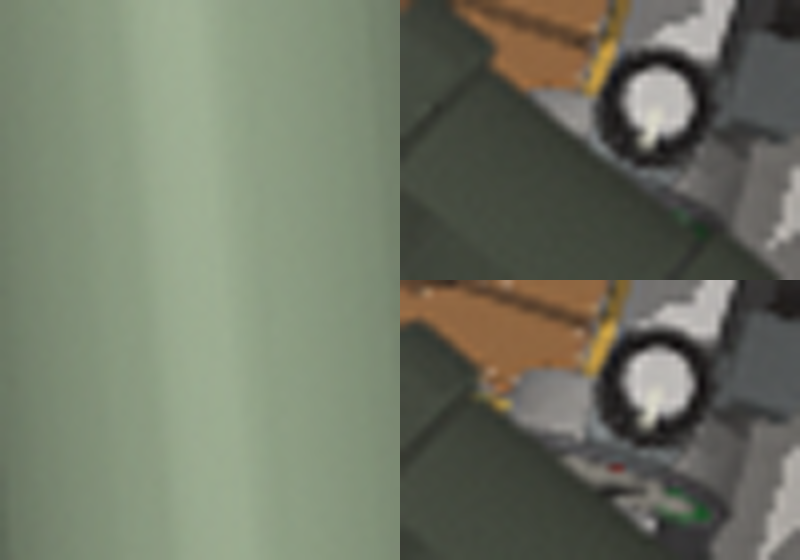

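The arm now hides the dial from both cameras, and I've used all ten views. I'll check the needle numerically in the t6 picture, where it was still visible, against the unlifted one.

```bash
python3 - <<'E'
from push import *
g=lambda n:cv2.cvtColor(cv2.imread(f"pics/{n}.png"),cv2.COLOR_BGR2GRAY).astype(int)
a,b,d=g("t4"),g("t6"),g("t7")
print("cols 366..386");sl=np.s_[236:248,366:386]
print(a[sl]);print(b[sl]);print(d[sl])
for k in (0,.2,.4,1.4): print(k,(project("top",dialpt(k))[0]+[-.25,.75]).round(1),(project("top",dialpt(k,-10))[0]+[-.25,.75]).round(1))
rep("now")
E
```

```text
cols 366..386
[[ 79  81  83  80  76  75  80  82  84 101  92  96  90  94  82 106  99  86
   86  86]
 [112 106  87  71  81  81  82  75  75  81  83  96 105  93 109 105 100  93
   89  85]
 [117 115 111 109 104  72  69  82  77  77  74  70  72 100 115 105  99  94
   88  84]
 [117 117 117 118 115  87  69  78  87  72  73  70  67  69  73  88  98  92
   86  81]
 [ 88 101 116  95  77  54  73  84 115 108 105  89  59  68  61  60  69  81
   87  79]
 [ 83 101  86  59  36  34  55  83 119 118 117 107  75  66  65  62  60  58
   68  78]
 [168 165 126  76  51  61 107 114 118 116 118 116 112 107  92  67  60  54
   53  67]
 [152 159 179 172 163 127  93  93  88 108  95  94 113 121 113  84  61  57
   57  54]
 [ 64  73 114 154 161 181 174 163 123 104  85  69  72  77  90  79  62  65
   63  52]
 [110  44  40  64  75 116 163 187 175 168 138  50  51  56  67  66  64  74
   87  76]
 [172 166 157 113  45  38  69  88 115 154 104  49  52  53  55  55  55  57
   76 100]
 [177 179 177 172 169 160 113  44  41  68  54  51  51  53  52  53  52  60
   89 104]]
[[ 81  81  86  82  78  77  82  84  86 103  95 102  93  94  85 110
[... 1472 characters left out ...]
 66  65  66  65  64  63  62  61  59  58  55  54  57  68  56  48  50
   55  69]
 [ 67  69  66  65  66  64  63  64  62  60  58  57  55  54  55  47  42  43
   46  56]
 [ 67  67  67  66  65  65  64  63  63  62  62  61  57  55  55  53  46  43
   51  55]
 [ 69  69  66  66  67  67  65  66  62  63  61  61  60  60  58  51  45  53
   56  53]
 [ 70  68  69  68  66  67  66  65  64  64  63  63  61  62  61  49  51  61
   58  58]
 [ 68  70  68  68  68  66  66  66  65  65  63  64  63  64  54  53  63  62
   61  58]]
0 [372.1 238.4] [370.6 240.9]
0.2 [374.5 239.2] [369.7 240.7]
0.4 [376.6 240.1] [369.  240.3]
1.4 [382.6 243.8] [366.7 239. ]
now 35.02 [-88.1   0.7] 22.5 F [-17.5   1.5] 12.2 [ 0.79  2.6  -0.1 ]
```

In t6 the needle tip fits about 0.3 rad, as the push distance predicts. In t7 new dark pixels appear at (382,243.5), which is where the needle point would be at about 1.4 rad, the middle of the green zone. Handing in.

```bash
python3 -c "
from h import *
print(workorder.sign_off())"
```

```text
the job is handed in; nothing more can be done
None
```

The job is handed in: the gauge is zeroed, and the gripped wedge is pushed 12 mm past first contact with the roller, about 2 mm of lift. The arm hid most of the dial at the end, but the needle point showed at about 1.4 rad, near the middle of the green zone.

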